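Select the blue gas outlet, then open the supply

TASK

Pushing with a fingertip, turn the orange-tipped pointer of the gas selector until it points at the blue dot; only then push the red lever of the supply valve a quarter turn, until it is fully open. Push gently (under 30 N, also at the stop), do not grip or pinch the pointer or the lever, and leave the amber jar, the red can and the round timer standing where they are. Finish with the hand clear.

Things in the scene. Friction and masses are not known exactly. Their poses are not given: they have to be found in the camera images.
- console: Gas selector console: fixed white box, 260 (its x) x 250 (its y) mm, 60 mm high, black top. Origin at the centre of its underside; x points from its front (pointer side, roughly facing the robot) to its rear. The pointer turns about the vertical through the origin, and the pointer and dots lie on the -x half.
- selector_hub (a point): Point on the vertical turning axis of the selector pointer, 90 mm above the table (mid-height of the pointer bar), with the console's axes. The round steel hub here has 17 mm radius, top 108 mm above the table, on a boss of 24 mm radius reaching 74 mm above the table
- selector_tip (a point): Middle of the outer end of the pointer, 79 mm from its axis, 90 mm above the table; x points outward along the pointer, z up. The pointer is a white bar with orange end, 16 mm wide, 22 mm tall, spanning 80 to 102 mm above the table, so 20 mm clear of the console top. Dry friction: it stays where it is left; 2 to 3 N at 55 mm from the axis moves it
- selector (a joint): Angle of the selector pointer, rad: 0 = straight to the console's front (its -x), growing counter-clockwise seen from above, stops at -1.3 and 1.3. Starts between -0.35 and 0.35, and the dots lie at -1.1, -0.6, 0.6 and 1.1 in an order that changes.
- dot_blue: Blue dot: flat fixed disc, 22 mm diameter, 3 mm thick, on the console's black top (its underside 60 mm above the table); its centre is 100 mm from the pointer's axis, just beyond the pointer's end. Origin at the centre of its underside. This is the outlet to select.
- dot_green: Green dot, same size and radius; a wrong outlet.
- dot_yellow: Yellow dot, same size and radius; a wrong outlet.
- dot_red: Red dot, same size and radius; a wrong outlet.
- valve: Fixed brass supply valve on an aluminium foot 90 x 150 mm; pipe 160 mm long along its y axis. Origin at the centre of its underside, on the lever's vertical axis; x points from its front (roughly facing the robot) to its rear. Below the lever all is lower than 56 mm above the table, save the stem of 12 mm radius on the axis.
- supply_hub (a point): Point on the vertical turning axis of the supply valve's red lever, 90 mm above the table, mid-height of the lever, with the valve's axes. The lever's hub has 17 mm radius, top 102 mm above the table
- supply_tip (a point): Middle of the outer end of the red lever, 110 mm from its turning axis, 90 mm above the table; its x axis points outward along the lever, z up. The lever is a straight bar 18 mm wide and 22 mm tall, spanning 80 to 102 mm above the table. It turns with dry friction and stays where it is left; about 2 to 3 N at 80 mm from the axis moves it.
- supply (a joint): Angle of the supply lever, rad: 0 = shut (lever across the pipe, pointing to the valve's front, roughly to the robot), 1.57 = fully open at its rigid stop (lever along the pipe, pointing to the valve's -y, the robot's right). Grows counter-clockwise seen from above. Starts between 0 and 0.12; above 1.42 counts as fully open.
- jar: Loose amber glass jar with white cap, 44 mm diameter, 75 mm tall, standing on the rear part of the console's top, at least 85 mm behind the pointer's axis; origin at the centre of its underside. Leave it alone.
- can: Loose red can, 52 mm diameter, 150 mm tall, standing on the table beyond the valve; origin at the centre of its underside. Leave it alone.
- timer: Loose round grey timer, 60 mm diameter, 19 mm thick, lying on the table in front of the robot; origin at the centre of its underside. Leave it alone.

How it is judged:
By the outcome, as a careful person would: the job done as asked, in the order asked, and still so for the second after the job is handed in, with the robot touching nothing.
It also fails if it takes over 67 s, if anything falls off the work surface, if the arm or the gripper's body presses on something with over 40 N, if the wrist force passes 120 N, or if a joint passes its speed limit or range.

ROBOT

A 7-joint arm with a two-finger parallel gripper is mounted at the origin on the work surface. World frame = base frame: x ahead of the robot, y to its left, z up, the work surface at z = 0. Lengths are in m, angles in rad, forces in N, time in s.
With the tool pointing down it reaches from about 0.425 to 0.925 m from the base axis. Payload 6.8 kg.
Tool frame: the origin (TCP) lies midway between the tips of the shut fingers; the grasp point (between the pads) lies manip.grip_point_offset behind it (manip.grip_point_offset is the distance from the TCP to the grasp point, in m); z points along the fingers, y is the line along which they close (so a half turn about z gives the same grasp; the last joint's range is limited). The gripper opens to 85 mm and grips with 20 to 120 N. Pads are 22 mm wide; open, the fingers measure 114 mm over their backs; the gripper's body (76 mm by 85 mm) begins 54 mm behind the grasp point. The pads swing forward as they close: fully open they stand 13 mm farther back than shut.
Start: joints at [1.211, 0.477, 0.022, 1.555, -0.011, 1.109, -0.083], TCP at [0.168, -0.654, 0.231] pointing down, gripper open.
Joint ranges: [-2.96, 2.96], [-0.34, 2.1], [-1.41, 1.46], [0.24, 2.44], [-1.37, 4.51], [0.17, 1.92], [-2.96, 2.96]. Speed limits (rad/s): [2.39, 2.39, 3.14, 3.14, 3.14, 3.14, 3.14].

INTERFACE

Orientations are given as a unit quaternion [w, x, y, z].
In Python, from cell import status, read_camera, manip gives the robot as it stands.
- The arm moves only by the tool arm_command, never from a script. Its argument "plan" is a list of rows, each a list of 3 entries, a list of its own where there are three numbers: the shift along the tool's x, y, z in m, then the turn, a rotation vector about the tool's x, y, z in degrees, then the closure, from -1 (fully open) to 1 (shut). A call has exactly 8 rows; each row is the pose to reach, as a shift and turn from the pose commanded when the call began, along the tool's axes at that moment; what a row does not reach only later rows make up. A row lasts 1/10 s, in which the tool goes at most 50 mm and 8.59 degrees, less where a joint would pass 70% of its speed; a pose out of reach is approached as far as the arm can. A call with a gripper value outside its range is refused whole. The fingers move at their own pace and stop on an object; "force" is the grip in N (left out, the last holds). Time passes only in rows, so rows that repeat a pose let the fingers close, or fill a call up. It gives the time, the measured TCP pose, the force, the opening and the grip force at its end, in the units of the state.
- status.sense(): the state, without advancing time (a new reading comes with each control period).
- read_camera(name): name is "scene" or "top" or "wrist"; returns a dict with "frame" (480x640x3 uint8, red, green, blue), "K" (3x3 intrinsics, pixels), "extrinsics" (4x4, takes a point from world to camera coordinates); the wrist camera has in their place "hand_eye" (4x4, takes a point from camera to tool coordinates, whose origin is the TCP and whose axes are the flange's). Camera axes: x right, y up, looking along -z (the intrinsics and any distortion apply to the point x, -y, -z); pixel columns grow to the right and rows downward; lengths in m; the calibration is good to about 2 mm. A picture is of the moment at which its call begins: read the wrist's pose just before it. There is no depth.
- manip.finish_job(): hands the job in; it is judged then, once.
The state is a dict: "t": time; "qpos": joint angles; "qvel": joint speeds; "effort": joint torques, N m; "eef_pos": TCP position; "tcp_rot": TCP orientation; "contact_force": force on the tool from outside, world axes, zero at the start; "torque": the same for the moment, N m; "finger_gap": opening from 0.0 (shut) to 1.0 (fully open); "grasp_force": force on a finger pad.
Only numpy, scipy, OpenCV 4.12 (cv2) and the standard library are available. Lean on these libraries where they do the work, as an engineer would, in place of code of your own. Each camera call takes 0.05 s, during which the arm holds its last target. There are 200 camera calls.

## Working session

There is one attempt and no reset: what is moved stays moved. The work goes in short steps, Python scripts to look and compute and a tool call to move; the robot and the scene stay as the last step left them, time stands still between calls to the robot, and variables do not carry over. Pictures are saved under pics/ and viewed, at most 10 in all, crops included, and the job is handed in when it is done.

Besides the shell and the picture viewer there is one more tool, called after "Call:" by a JSON object that holds its "fn" and its "kwargs". arm_command: Moves the arm, as the interface text tells. Its arguments: {"type":"object","properties":{"plan":{"type":"array","items":{"type":"array"}},"force":{"type":"number"}},"required":["plan"]}

```bash
mkdir -p pics; ls; python3 - <<'E'
from cell import status, read_camera, manip
import cv2, json
s=status.sense(); print({k:s[k] for k in ('t','eef_pos','tcp_rot','contact_force','finger_gap')})
for n in ('top','scene'):
    c=read_camera(n); cv2.imwrite(f'pics/{n}0.png',c['frame'][:,:,::-1]); print(n,c['K'],c['extrinsics'],[k for k in c])
E
```

```text
pics
{'t': 0.0, 'eef_pos': array([ 0.16800778, -0.65313763,  0.23031979]), 'tcp_rot': array([-9.05167263e-04,  9.92081951e-01,  1.25588811e-01, -1.83956363e-04]), 'contact_force': array([ 0.22427908,  0.16238438, -0.50512851]), 'finger_gap': 0.997843777743763}
top [[588.84668915   0.         314.34533595]
 [  0.         588.84668915 241.60172043]
 [  0.           0.           1.        ]] [[-0.02334693 -0.99958306  0.01698929  0.03041969]
 [ 0.99086649 -0.02087908  0.13322032 -0.56229621]
 [-0.13281005  0.0199444   0.99094082 -1.0408303 ]
 [ 0.          0.          0.          1.        ]] ['frame', 'K', 'extrinsics']
scene [[459.70339336   0.         311.61431447]
 [  0.         459.70339336 245.41717421]
 [  0.           0.           1.        ]] [[-0.89883636  0.43786906  0.01907566  0.51019109]
 [-0.27471257 -0.59676136  0.75392896  0.12208374]
 [ 0.34150578  0.67241844  0.65667894 -1.11846146]
 [ 0.          0.          0.          1.        ]] ['frame', 'K', 'extrinsics']
```

View pics/top0.png

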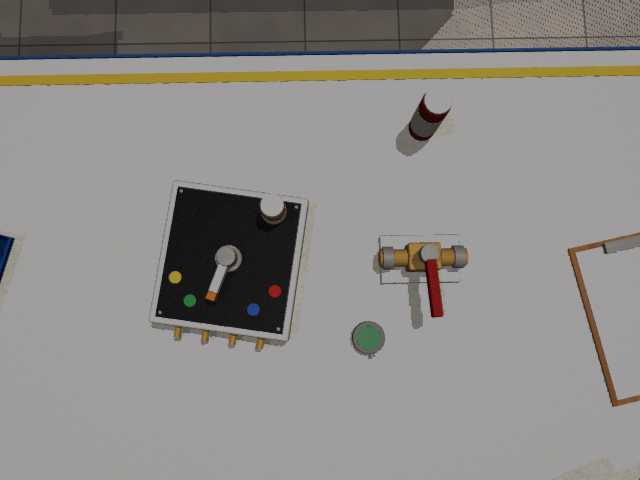

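View pics/scene0.png

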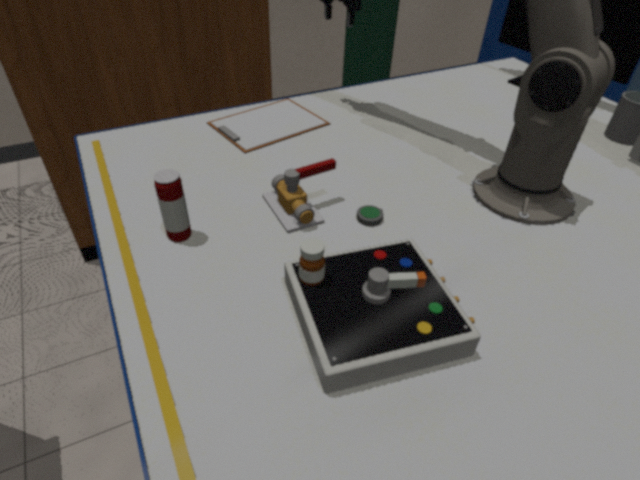

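The top view shows the blue dot at about (253,310), the pointer tip at (211,296), its hub at (226,256), the lever from (430,253) to (436,314), the timer at (368,338) and the can base at (421,131). In the scene view the blue dot is at (406,263), the pointer end at (421,279) and the lever end at (334,163). I'll enlarge crops and triangulate.

```bash
cat > h.py <<'E'
import numpy as np, cv2
C={}
C['top']=(588.84668915,314.34533595,241.60172043,np.array([[-0.02334693,-0.99958306,0.01698929,0.03041969],[0.99086649,-0.02087908,0.13322032,-0.56229621],[-0.13281005,0.0199444,0.99094082,-1.0408303]]))
C['scene']=(459.70339336,311.61431447,245.41717421,np.array([[-0.89883636,0.43786906,0.01907566,0.51019109],[-0.27471257,-0.59676136,0.75392896,0.12208374],[0.34150578,0.67241844,0.65667894,-1.11846146]]))
def P(n):
    f,cx,cy,E=C[n]; return np.array([[f,0,cx],[0,f,cy],[0,0,1]])@np.diag([1,-1,-1])@E
def tri(a,b):
    X=cv2.triangulatePoints(P('top'),P('scene'),np.float64(a).reshape(2,1),np.float64(b).reshape(2,1)); return (X[:3]/X[3]).ravel()
def atz(n,uv,z):
    p=P(n); A=p[:,[0,1]]; b=p[:,2]*z+p[:,3]; H=np.c_[A,b]; w=np.linalg.solve(H,[*uv,1]); return np.array([*(w[:2]/w[2]),z])
def proj(n,X):
    w=P(n)@[*X,1]; return w[:2]/w[2]
E
python3 - <<'E'
from h import *
t=cv2.imread('pics/top0.png'); s=cv2.imread('pics/scene0.png')
def cen(im,x,y,r,k):
    c=im[y-r:y+r+1,x-r:x+r+1].astype(int); b,g,rr=c[...,0],c[...,1],c[...,2]
    m={'b':b-np.maximum(g,rr)>50,'g':g-np.maximum(b,rr)>40,'r':rr-np.maximum(b,g)>60,'y':np.minimum(rr,g)-b>70,'o':(rr-b>80)&(g<rr*.6)}[k]
    yy,xx=np.nonzero(m); return xx.mean()+x-r,yy.mean()+y-r,len(xx)
for n,a,b,k in [('blue',(253,310),(406,263),'b'),('green',(190,301),(435,308),'g'),('yellow',(175,277),(424,327),'y'),('red',(275,291),(380,255),'r')]:
    u=cen(t,*a,10,k); v=cen(s,*b,10,k); print(n,np.round(u,1),np.round(v,1),tri(u[:2],v[:2]).round(4),atz('top',u[:2],.063).round(4))
A=cv2.resize(t[240:330,190:290],(600,540),interpolation=2)
B=cv2.resize(t[235:325,390:490],(600,540),interpolation=2)
D=cv2.resize(s[255:315,355:455],(600,360),interpolation=2);F=cv2.resize(s[150:210,260:360],(600,360),interpolation=2)
cv2.imwrite('pics/c1.png',cv2.resize(np.hstack([A,B]),(800,360)));cv2.imwrite('pics/c2.png',cv2.resize(np.hstack([D,F]),(800,240)))
E
```

```text
blue [253. 309. 108.] [405.5 261.9  58. ] [0.4419 0.1293 0.0616] [0.4422 0.1289 0.063 ]
green [189.5 300.3 114. ] [435.2 307.5  84. ] [0.4598 0.241  0.0604] [0.4601 0.2401 0.063 ]
yellow [174.7 276.7 113. ] [424.  327.3 100. ] [0.5019 0.2673 0.0607] [0.502  0.2665 0.063 ]
red [274.4 290.7 122. ] [379.6 254.1  82. ] [0.4733 0.0913 0.0616] [0.4734 0.0911 0.063 ]
```

View pics/c1.png

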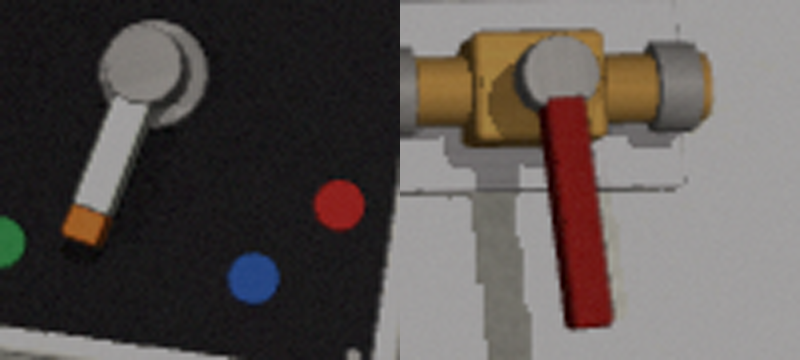

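View pics/c2.png

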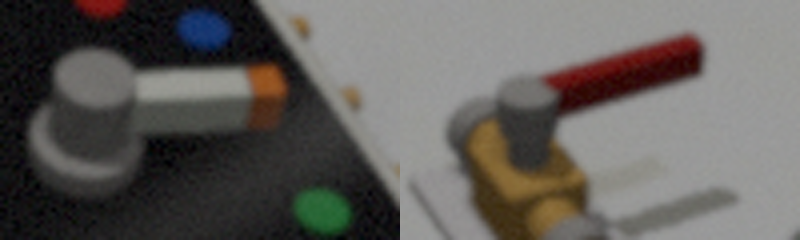

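```bash
cat >> h.py <<'E'
def ang(v): return np.arctan2(v[1],v[0])
E
python3 - <<'E'
from h import *
from scipy.optimize import least_squares
h=lambda n,a,b:print(n,tri(a,b).round(4))
h('hub(.108)',(225.5,255.5),(378.75,273.75));h('tip(.102)',(210.5,299),(426,275));h('Lhub(.102)',(430,252.5),(291.75,173));h('Ltip(.102)',(437.3,315.3),(334,160.5))
H=atz('top',(225.5,255.5),.108);T=atz('top',(210.5,299),.102);L=atz('top',(430,252.5),.102);LT=atz('top',(437.3,315.3),.102)
print(H,T,np.linalg.norm((T-H)[:2]),'lever',L,LT,np.linalg.norm((LT-L)[:2]))
D=np.array([[.4420,.1291],[.4600,.2405],[.5019,.2669],[.4733,.0912]]);a=np.array([.6,-.6,-1.1,1.1])
# joint angle th: direction = Rot(psi)*( -cos th, -sin th)
f=lambda p:(p[:2]-.1*np.c_[np.cos(a+p[2]),np.sin(a+p[2])]-D).ravel()
r=least_squares(f,[.54,.2,0]);print('hub,psi',r.x.round(4),'res',r.fun.round(4))
psi=r.x[2];print('joint pointer',ang(-(T-H)[:2])-psi,ang(-(T[:2]-r.x[:2]))-psi)
print('lever world ang of -dir',ang(-(LT-L)[:2]))
for n,u,z in [('timer',(368,338),.019),('canbase',(421,132),0),('cantop',(436,103),.15),('jar',(272,201),.135),('valveL',(381,236),.01),('valveR',(460,235),.01)]:print(n,atz('top',u,z).round(3))
from cell import status
from scipy.spatial.transform import Rotation as R
q=status.sense()['tcp_rot'];print(R.from_quat(np.roll(q,-1)).as_matrix().round(3))
E
```

```text
hub(.108) [0.5324 0.1715 0.1066]
tip(.102) [0.4587 0.1991 0.0982]
Lhub(.102) [ 0.531  -0.1801  0.0971]
Ltip(.102) [ 0.4232 -0.1872  0.098 ]
[0.53271341 0.1709422  0.108     ] [0.4598545  0.19730443 0.102     ] 0.0774815318642921 lever [ 0.53104688 -0.1794519   0.102     ] [ 0.4235581  -0.18656308  0.102     ] 0.10772375415190044
hub,psi [ 0.5324  0.1717 -0.1607] res [-0.0001  0.0001 -0.      0.0001  0.      0.      0.0001 -0.0002]
joint pointer -0.1864461817763147 -0.17857804036103
lever world ang of -dir 0.06606114362456465
timer [ 0.386 -0.076  0.019]
canbase [ 0.779 -0.196  0.   ]
cantop [ 0.781 -0.192  0.15 ]
jar [0.62  0.089 0.135]
valveL [ 0.575 -0.108  0.01 ]
valveR [ 0.573 -0.258  0.01 ]
[[ 0.968  0.249 -0.001]
 [ 0.249 -0.968  0.002]
 [-0.    -0.002 -1.   ]]
```

```bash
cat >> h.py <<'E'
from scipy.spatial.transform import Rotation as R
HUB=np.array([.5324,.1715]); LH=np.array([.531,-.1798]); PSI=-.1607
def contact(hub,phi,r,off):
    "TCP xy when its -x face pushes a bar at world angle phi, r from axis, off = face-to-centreline sum"
    return hub-r*np.array([np.cos(phi),np.sin(phi)])-off*np.array([np.sin(phi),-np.cos(phi)])
def go(targets):
    "targets: (x,y,z,yaw_deg); prints tool-frame shift (mm) and z turn from the present pose"
    from cell import status
    s=status.sense(); M=R.from_quat(np.roll(s['tcp_rot'],-1)).as_matrix(); p=s['eef_pos']
    yaw=np.degrees(np.arctan2(M[1,0],M[0,0])); print('t',s['t'],'p',p.round(4),'yaw',yaw.round(1),'F',s['contact_force'].round(1),'zaxis',M[:,2].round(3),'q',s['qpos'].round(2))
    for x,y,z,w in targets:
        d=(w-yaw+180)%360-180
        print((M.T@(np.array([x,y,z])-p)*1000).round(1),'turn',round(-d,1))
E
python3 -c "
from h import *
go([(.48,-.35,.2,70),(.49,.22,.2,70)])
for o in (.032,.019): print(contact(HUB,-.34,.055,o))
from cell import manip; print(manip.grip_point_offset)"
```

```text
t 0.1 p [ 0.1681 -0.6532  0.2304] yaw 14.4 F [-0.4  0.5  0.2] zaxis [-0.001  0.002 -1.   ] q [ 1.21  0.48  0.02  1.56 -0.01  1.11 -0.08]
[ 377.7 -215.8   30.8] turn -55.6
[ 529.4 -765.4   31.6] turn -55.6
[0.49122008 0.22000994]
[0.48688475 0.20775413]
0.0187
```

Call:
{"fn": "arm_command", "kwargs": {"plan": [[[0.378,-0.216,0.03],[0,0,-55.6],1],[[0.378,-0.216,0.03],[0,0,-55.6],1],[[0.378,-0.216,0.03],[0,0,-55.6],1],[[0.378,-0.216,0.03],[0,0,-55.6],1],[[0.378,-0.216,0.03],[0,0,-55.6],1],[[0.378,-0.216,0.03],[0,0,-55.6],1],[[0.378,-0.216,0.03],[0,0,-55.6],1],[[0.378,-0.216,0.03],[0,0,-55.6],1]], "force": 20}}

```text
t: 0.9
eef_pos: [0.4552, -0.3741, 0.2035]
tcp_rot: [-0.0, 0.819, 0.574, -0.0]
contact_force: [0.0, -1.3, -0.3]
finger_gap: -0.003
grasp_force: 0.0
```

```bash
python3 -c "
from h import *
go([(.49,.05,.2,70),(.4912,.22,.2,70.5)])"
```

```text
t 0.9 p [ 0.4552 -0.3741  0.2035] yaw 70.1 F [ 0.  -1.3 -0.3] zaxis [-0.  0. -1.] q [ 0.82  0.38 -0.31  1.78  0.13  1.    0.12]
[ 410.7 -111.5    3.6] turn 0.1
[ 571.  -168.2    3.6] turn -0.4
```

Call:
{"fn": "arm_command", "kwargs": {"plan": [[[0.05,-0.014,0],[0,0,0],1],[[0.1,-0.028,0],[0,0,0],1],[[0.15,-0.042,0],[0,0,0],1],[[0.2,-0.056,0],[0,0,0],1],[[0.25,-0.07,0],[0,0,0],1],[[0.3,-0.084,0],[0,0,0],1],[[0.35,-0.098,0],[0,0,0],1],[[0.4,-0.11,0],[0,0,0],1]]}}

```text
t: 1.7
eef_pos: [0.4856, 0.0248, 0.2038]
tcp_rot: [0.0, 0.819, 0.574, -0.0]
contact_force: [0.1, -0.9, -0.5]
finger_gap: -0.004
grasp_force: 0.0
```

```bash
python3 -c "
from h import *
go([(.4912,.23,.2,70.5)])"
```

```text
t 1.7 p [0.4856 0.0248 0.2038] yaw 70.0 F [ 0.1 -0.9 -0.5] zaxis [-0. -0. -1.] q [ 0.28  0.24 -0.53  2.    0.15  0.94 -0.67]
[194.8 -64.9   3.7] turn -0.5
```

Call:
{"fn": "arm_command", "kwargs": {"plan": [[[0.05,-0.016,0],[0,0,0],1],[[0.1,-0.032,0.01],[0,0,0],1],[[0.15,-0.048,0.02],[0,0,0],1],[[0.19,-0.062,0.03],[0,0,0],1],[[0.19,-0.062,0.03],[0,0,0],1],[[0.19,-0.062,0.03],[0,0,0],1],[[0.19,-0.062,0.03],[0,0,0],1],[[0.19,-0.062,0.03],[0,0,0],1]]}}

```text
t: 2.5
eef_pos: [0.4932, 0.2208, 0.1739]
tcp_rot: [0.001, 0.82, 0.573, -0.0]
contact_force: [-0.2, -0.7, -0.3]
finger_gap: -0.003
grasp_force: 0.0
```

```bash
python3 -c "
from h import *
go([(.4912,.22,.086,70.5),(.4912,.225,.082,70.5)])
from cell import read_camera
c=read_camera('wrist');cv2.imwrite('pics/w1.png',c['frame'][:,:,::-1])
"
```

```text
t 2.5 p [0.4932 0.2208 0.1739] yaw 69.9 F [-0.2 -0.7 -0.3] zaxis [ 0.    -0.001 -1.   ] q [-0.06  0.38 -0.59  1.9   0.26  0.93 -1.12]
[-1.3 -1.7 87.9] turn -0.6
[ 3.4 -3.4 91.9] turn -0.6
```

View pics/w1.png

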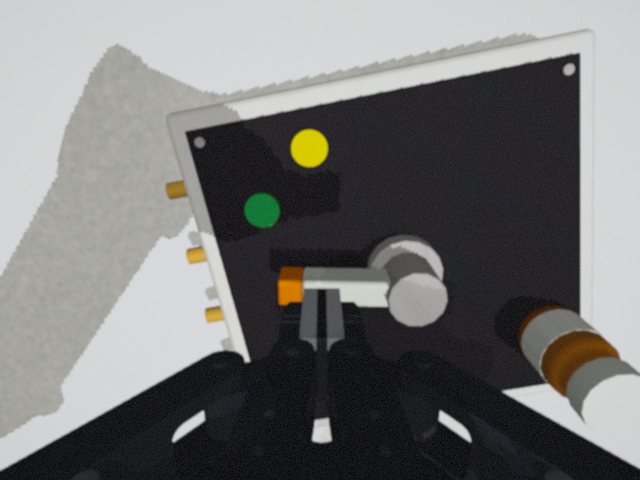

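The wrist view shows the pointer bar, orange end at (291,286), with the fingertips (322,290) on its green-dot side as planned. Next I lower the fingers beside the bar.

Call:
{"fn": "arm_command", "kwargs": {"plan": [[[0.003,-0.003,0.02],[0,0,-0.6],1],[[0.003,-0.003,0.04],[0,0,-0.6],1],[[0.003,-0.003,0.06],[0,0,-0.6],1],[[0.003,-0.003,0.075],[0,0,-0.6],1],[[0.003,-0.003,0.085],[0,0,-0.6],1],[[0.003,-0.003,0.09],[0,0,-0.6],1],[[0.003,-0.003,0.09],[0,0,-0.6],1],[[0.003,-0.003,0.09],[0,0,-0.6],1]]}}

```text
t: 3.35
eef_pos: [0.4914, 0.2269, 0.0844]
tcp_rot: [0.0, 0.816, 0.578, 0.0]
contact_force: [0.4, 0.3, 0.3]
finger_gap: -0.003
grasp_force: 0.0
```

```bash
python3 -c "
from h import *
go([(*contact(HUB,p,.055,.019),.083,90+np.degrees(p)) for p in np.linspace(-.34,.44-.1,8)])
"
```

```text
t 3.35 p [0.4914 0.2269 0.0844] yaw 70.6 F [0.4 0.3 0.3] zaxis [ 0.001  0.    -1.   ] q [-0.12  0.51 -0.54  1.97  0.37  0.76 -1.21]
[-19.5   2.1   1.4] turn 0.1
[-25.    0.5   1.4] turn -5.5
[-30.5  -0.5   1.4] turn -11.0
[-36.1  -1.1   1.4] turn -16.6
[-41.8  -1.    1.4] turn -22.2
[-47.4  -0.5   1.4] turn -27.7
[-52.9   0.7   1.4] turn -33.3
[-58.3   2.3   1.4] turn -38.9
```

Call:
{"fn": "arm_command", "kwargs": {"plan": [[[-0.006,0.001,0.001],[0,0,0],1],[[-0.012,0.002,0.001],[0,0,0],1],[[-0.016,0.002,0.001],[0,0,0],1],[[-0.02,0.002,0.001],[0,0,-0.5],1],[[-0.023,0.001,0.001],[0,0,-3.3],1],[[-0.026,0,0.001],[0,0,-6.5],1],[[-0.029,0,0.001],[0,0,-9.5],1],[[-0.032,-0.001,0.001],[0,0,-12.5],1]]}}

```text
t: 4.15
eef_pos: [0.48, 0.1974, 0.0832]
tcp_rot: [-0.0, 0.747, 0.665, 0.001]
contact_force: [1.6, 1.9, -0.1]
finger_gap: 0.001
grasp_force: 1.4
```

```bash
python3 -c "
from h import *
go([(*contact(HUB,p,.055,.019),.083,90+np.degrees(p)) for p in np.linspace(-.10,.44,9)])
from cell import read_camera
c=read_camera('top');cv2.imwrite('pics/t1.png',cv2.resize(c['frame'][180:360,120:360,::-1],(800,600)))
"
```

```text
t 4.15 p [0.48   0.1974 0.0832] yaw 83.3 F [ 1.6  1.9 -0.1] zaxis [ 0.002  0.002 -1.   ] q [-0.03  0.49 -0.59  2.02  0.4   0.74 -0.98]
[-1.5 -0.2  0.2] turn -1.0
[-5.3 -1.3  0.2] turn -4.8
[-9.1 -2.2  0.2] turn -8.7
[-13.   -2.7   0.2] turn -12.6
[-16.9  -3.    0.2] turn -16.4
[-20.9  -3.1   0.2] turn -20.3
[-24.8  -2.9   0.2] turn -24.2
[-28.7  -2.4   0.2] turn -28.0
[-32.5  -1.6   0.2] turn -31.9
```

View pics/t1.png

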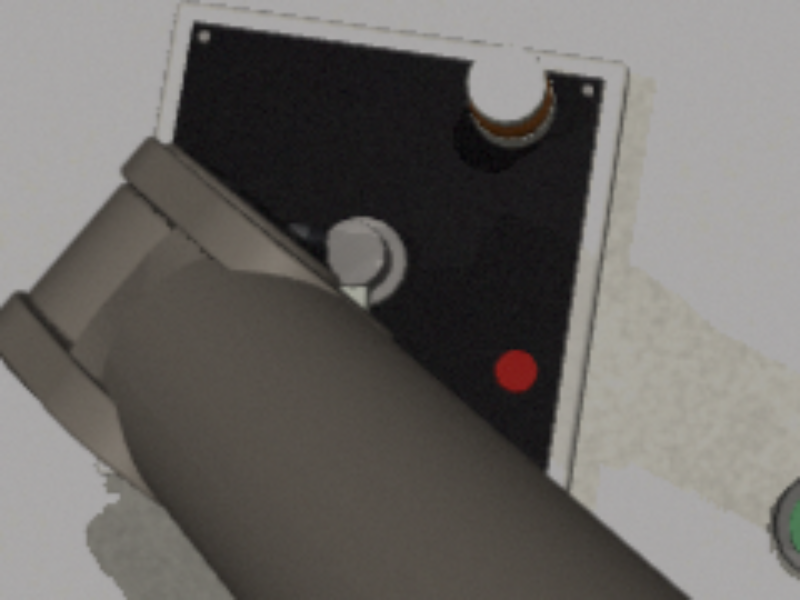

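The arm hides the pointer in the top view, but the jar still stands at (508,85) and about 2.5 N shows contact. I push on, stopping just short.

Call:
{"fn": "arm_command", "kwargs": {"plan": [[[-0.004,-0.001,0],[0,0,-3.5],1],[[-0.0075,-0.002,0],[0,0,-7],1],[[-0.011,-0.0025,0],[0,0,-10.5],1],[[-0.0145,-0.003,0],[0,0,-14],1],[[-0.018,-0.003,0],[0,0,-17.5],1],[[-0.0215,-0.003,0],[0,0,-21],1],[[-0.025,-0.003,0],[0,0,-24.2],1],[[-0.027,-0.003,0],[0,0,-26.5],1]]}}

```text
t: 5.0
eef_pos: [0.4738, 0.1709, 0.0833]
tcp_rot: [0.0, 0.576, 0.818, 0.001]
contact_force: [0.8, 3.4, 1.0]
finger_gap: -0.001
grasp_force: 1.3
```

```bash
python3 -c "
from h import *
go([(*contact(HUB,p,.055,.019),.083,90+np.degrees(p)) for p in (.40,.4393)])
from cell import read_camera
a=read_camera('scene')['frame'][245:325,350:460,::-1];c=read_camera('wrist')['frame'][:,:,::-1]
cv2.imwrite('pics/m2.png',np.hstack([cv2.resize(a,(400,300),interpolation=2),cv2.resize(c,(400,300))]))
"
```

```text
t 5.0 p [0.4738 0.1709 0.0833] yaw 109.7 F [0.8 3.4 1. ] zaxis [ 0.002  0.001 -1.   ] q [ 0.1   0.5  -0.7   2.05  0.47  0.75 -0.55]
[-3.3 -0.6  0.3] turn -3.2
[-5.5 -1.2  0.3] turn -5.5
```

View pics/m2.png

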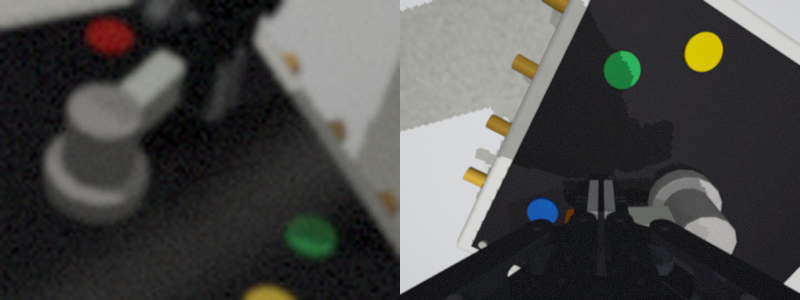

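The pointer now lies just short of the blue dot (left panel (165,85); right panel, dot at (542,211) beside the tip). A small last push, held to settle.

Call:
{"fn": "arm_command", "kwargs": {"plan": [[[-0.001,0,0],[0,0,-1.2],1],[[-0.002,0,0],[0,0,-2.4],1],[[-0.003,-0.001,0],[0,0,-3.5],1],[[-0.004,-0.001,0],[0,0,-4.5],1],[[-0.0045,-0.001,0],[0,0,-5],1],[[-0.0045,-0.001,0],[0,0,-5],1],[[-0.0045,-0.001,0],[0,0,-5],1],[[-0.0045,-0.001,0],[0,0,-5],1]]}}

```text
t: 5.9
eef_pos: [0.4737, 0.1656, 0.0827]
tcp_rot: [0.0, 0.54, 0.842, -0.0]
contact_force: [-0.0, 1.0, 0.9]
finger_gap: 0.001
grasp_force: 1.0
```

```bash
python3 -c "
from h import *
go([(*contact(HUB,p,.055,.019),.083,90+np.degrees(p)) for p in (.40,.4393)])
"
```

```text
t 5.9 p [0.4737 0.1656 0.0827] yaw 114.6 F [-0.   1.   0.9] zaxis [-0. -0. -1.] q [ 0.12  0.5  -0.72  2.05  0.48  0.76 -0.47]
[ 1.5  1.4 -0.3] turn 1.7
[-0.6  0.7 -0.3] turn -0.6
```

Call:
{"fn": "arm_command", "kwargs": {"plan": [[[0.006,0,0],[0,0,0],1],[[0.012,0,0],[0,0,0],1],[[0.018,0,0],[0,0,0],1],[[0.02,0,-0.03],[0,0,0],1],[[0.02,0,-0.07],[0,0,0],1],[[0.02,0,-0.11],[0,0,0],1],[[0.02,0,-0.12],[0,0,0],1],[[0.02,0,-0.12],[0,0,0],1]]}}

```text
t: 6.7
eef_pos: [0.4662, 0.1845, 0.2042]
tcp_rot: [0.001, 0.54, 0.842, 0.001]
contact_force: [0.2, -0.5, -0.9]
finger_gap: 0.003
grasp_force: 0.0
```

```bash
python3 -c "
from h import *
print(contact(LH,.066,.08,.035))
go([(*contact(LH,.066,.08,.035),.203,94)])
"
```

```text
[ 0.44886585 -0.15015237]
t 6.7 p [0.4662 0.1845 0.2042] yaw 114.6 F [ 0.2 -0.5 -0.9] zaxis [ 0.003  0.    -1.   ] q [ 0.2   0.33 -0.84  1.95  0.3   0.98 -0.34]
[-297.  -155.2    1.1] turn 20.6
```

Call:
{"fn": "arm_command", "kwargs": {"plan": [[[-0.042,-0.022,0],[0,0,3],1],[[-0.084,-0.044,0],[0,0,6],1],[[-0.126,-0.066,0],[0,0,9],1],[[-0.168,-0.088,0],[0,0,12],1],[[-0.21,-0.11,0],[0,0,15],1],[[-0.252,-0.132,0],[0,0,18],1],[[-0.297,-0.155,0],[0,0,20.6],1],[[-0.297,-0.155,0],[0,0,20.6],1]]}}

```text
t: 7.5
eef_pos: [0.4457, -0.1577, 0.2005]
tcp_rot: [-0.001, 0.686, 0.727, -0.002]
contact_force: [-0.5, 0.6, 0.5]
finger_gap: 0.0
grasp_force: 0.0
```

```bash
python3 -c "
from h import *
go([(*contact(LH,.066,.08,.035),.083,93.8)])
from cell import read_camera
a=read_camera('top')['frame'][:,:,::-1]; cv2.imwrite('pics/t3f.png',a)
b=read_camera('scene')['frame'][:,:,::-1]; cv2.imwrite('pics/s3f.png',b)
cv2.imwrite('pics/m3.png',np.hstack([cv2.resize(a[235:335,180:290],(440,400),interpolation=2),cv2.resize(b[235:335,350:440],(360,400),interpolation=2)]))
"
```

```text
t 7.5 p [ 0.4457 -0.1577  0.2005] yaw 93.3 F [-0.5  0.6  0.5] zaxis [-0.004 -0.001 -1.   ] q [ 0.76  0.24 -0.62  2.02  0.17  0.94  0.1 ]
[  7.5   4.1 117.5] turn -0.5
```

View pics/m3.png

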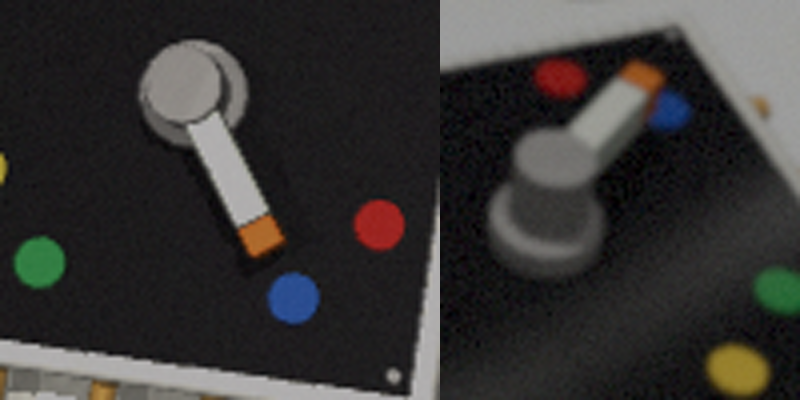

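```bash
python3 -c "
from h import *
f=lambda u,v:atz('top',(180+u/4,235+v/4),.102)
T=f(266,249);A=f(204,121)
print(T,np.linalg.norm(T[:2]-HUB),'joint by hub',ang(HUB-T[:2])-PSI,'by bar',ang((A-T)[:2])-PSI)
# orange+white mask of the bar, principal axis
im=cv2.imread('pics/t3f.png').astype(int)
c=im[263:300,224:256];m=(c[...,2]>120)&(c[...,2]-c[...,0]>-40)
m[:,:]&=~((c[...,0]-c[...,2])>20)
ys,xs=np.nonzero(m);
l=cv2.fitLine(np.float32(np.c_[xs+224,ys+263]),cv2.DIST_L2,0,.01,.01).ravel();print(len(xs),l)
p=atz('top',l[2:]-15*l[:2],.102);q=atz('top',l[2:]+15*l[:2],.102);d=(p-q)[:2];d*=np.sign(d[0]);print('joint',ang(d)-PSI)
"
```

```text
[0.46142674 0.13645975 0.102     ] 0.0791518946182276 joint by hub 0.6193034060538447 by bar 0.6016115571440095
335 [  0.45383173   0.8910874  237.91045    279.4806    ]
joint 0.6213149032531049
```

The pointer now points at the blue dot (tip at (262,235), dot at (293,298) in the crop): measured joint angle 0.60–0.62 rad against 0.6. Next, down beside the lever.

Call:
{"fn": "arm_command", "kwargs": {"plan": [[[0.01,0.004,0.01],[0,0,-0.5],1],[[0.01,0.004,0.03],[0,0,-0.5],1],[[0.01,0.004,0.055],[0,0,-0.5],1],[[0.01,0.004,0.08],[0,0,-0.5],1],[[0.01,0.004,0.1],[0,0,-0.5],1],[[0.01,0.004,0.112],[0,0,-0.5],1],[[0.01,0.004,0.117],[0,0,-0.5],1],[[0.01,0.004,0.117],[0,0,-0.5],1]]}}

```text
t: 8.4
eef_pos: [0.4515, -0.1392, 0.0853]
tcp_rot: [-0.001, 0.678, 0.735, -0.0]
contact_force: [-0.1, -0.0, -0.4]
finger_gap: 0.001
grasp_force: 0.0
```

```bash
python3 -c "
from h import *
go([(*contact(LH,p,.08,.020),.085,90+np.degrees(p)) for p in np.linspace(.066,.566,9)])
"
```

```text
t 8.4 p [ 0.4515 -0.1392  0.0853] yaw 94.6 F [-0.1 -0.  -0.4] zaxis [-0.001  0.001 -1.   ] q [ 0.64  0.42 -0.57  2.12  0.35  0.69 -0.07]
[-25.7  -3.7   0.3] turn 0.9
[-30.8  -4.9   0.3] turn -2.7
[-35.8  -5.7   0.3] turn -6.3
[-41.   -6.2   0.3] turn -9.9
[-46.1  -6.5   0.3] turn -13.5
[-51.3  -6.4   0.3] turn -17.0
[-56.4  -5.9   0.3] turn -20.6
[-61.5  -5.2   0.3] turn -24.2
[-66.5  -4.1   0.3] turn -27.8
```

Call:
{"fn": "arm_command", "kwargs": {"plan": [[[-0.008,-0.001,0],[0,0,0.5],1],[[-0.015,-0.002,0],[0,0,0.8],1],[[-0.021,-0.003,0],[0,0,0.9],1],[[-0.026,-0.004,0],[0,0,0.5],1],[[-0.031,-0.005,0],[0,0,-2.7],1],[[-0.036,-0.006,0],[0,0,-6.3],1],[[-0.041,-0.006,0],[0,0,-10],1],[[-0.046,-0.0065,0],[0,0,-13.5],1]]}}

```text
t: 9.2
eef_pos: [0.4492, -0.1866, 0.0862]
tcp_rot: [0.0, 0.586, 0.81, 0.001]
contact_force: [0.1, 3.0, 0.4]
finger_gap: 0.002
grasp_force: 1.2
```

```bash
python3 -c "
from h import *
go([(*contact(LH,p,.08,.020),.085,90+np.degrees(p)) for p in np.linspace(.316,.816,9)])
"
```

```text
t 9.2 p [ 0.4492 -0.1866  0.0862] yaw 108.2 F [0.1 3.  0.4] zaxis [ 0.001  0.001 -1.   ] q [ 0.77  0.44 -0.61  2.09  0.38  0.72  0.23]
[ 1.1 -0.2  1.2] turn 0.1
[-4.  -1.3  1.2] turn -3.5
[-9.1 -2.   1.2] turn -7.1
[-14.2  -2.5   1.2] turn -10.6
[-19.4  -2.7   1.2] turn -14.2
[-24.5  -2.5   1.2] turn -17.8
[-29.6  -2.    1.2] turn -21.4
[-34.7  -1.2   1.2] turn -25.0
[-39.7  -0.    1.2] turn -28.5
```

Contact at 3 N, tracking as planned.

Call:
{"fn": "arm_command", "kwargs": {"plan": [[[-0.005,-0.001,0],[0,0,-3.5],1],[[-0.01,-0.002,0],[0,0,-7],1],[[-0.015,-0.0025,0],[0,0,-10.6],1],[[-0.02,-0.003,0],[0,0,-14.2],1],[[-0.025,-0.0025,0],[0,0,-17.8],1],[[-0.03,-0.002,0],[0,0,-21.4],1],[[-0.035,-0.001,0],[0,0,-25],1],[[-0.04,0,0],[0,0,-28.5],1]]}}

```text
t: 10.0
eef_pos: [0.4608, -0.2247, 0.0859]
tcp_rot: [-0.0, 0.369, 0.929, 0.0]
contact_force: [-0.7, 3.3, 1.3]
finger_gap: 0.002
grasp_force: 1.2
```

```bash
python3 -c "
from h import *
go([(*contact(LH,p,.08,.020),.085,90+np.degrees(p)) for p in np.linspace(.816,1.316,9)])
"
```

```text
t 10.0 p [ 0.4608 -0.2247  0.0859] yaw 136.7 F [-0.7  3.3  1.3] zaxis [-0.     0.001 -1.   ] q [ 0.9   0.51 -0.71  2.02  0.47  0.78  0.72]
[-0.4  0.8  0.9] turn -0.1
[-5.4 -0.3  0.9] turn -3.6
[-10.5  -1.1   0.9] turn -7.2
[-15.6  -1.5   0.9] turn -10.8
[-20.8  -1.7   0.9] turn -14.4
[-25.9  -1.5   0.9] turn -18.0
[-31.   -1.    0.9] turn -21.6
[-36.1  -0.1   0.9] turn -25.1
[-41.2   1.    0.9] turn -28.7
```

Call:
{"fn": "arm_command", "kwargs": {"plan": [[[-0.005,0,0],[0,0,-3.6],1],[[-0.0105,-0.001,0],[0,0,-7.2],1],[[-0.0155,-0.0015,0],[0,0,-10.8],1],[[-0.021,-0.0015,0],[0,0,-14.4],1],[[-0.026,-0.0015,0],[0,0,-18],1],[[-0.031,-0.001,0],[0,0,-21.6],1],[[-0.036,0,0],[0,0,-25],1],[[-0.041,0.001,0],[0,0,-28.5],1]]}}

```text
t: 10.8
eef_pos: [0.4907, -0.2525, 0.0857]
tcp_rot: [-0.001, 0.129, 0.992, 0.0]
contact_force: [-1.4, 2.0, 0.6]
finger_gap: 0.001
grasp_force: 1.1
```

```bash
python3 -c "
from h import *
go([(*contact(LH,p,.08,.020),.085,90+np.degrees(p)) for p in (1.316,1.4,1.45,1.5,1.53,1.557)])
"
```

```text
t 10.8 p [ 0.4907 -0.2525  0.0857] yaw 165.2 F [-1.4  2.   0.6] zaxis [-0.002  0.    -1.   ] q [ 0.98  0.6  -0.81  1.93  0.57  0.86  1.18]
[-0.7  0.5  0.7] turn -0.2
[-7.5 -0.9  0.7] turn -5.1
[-11.5  -1.4   0.7] turn -7.9
[-15.6  -1.7   0.7] turn -10.8
[-18.1  -1.8   0.7] turn -12.5
[-20.3  -1.9   0.7] turn -14.1
```

Call:
{"fn": "arm_command", "kwargs": {"plan": [[[-0.003,0,0],[0,0,-2],1],[[-0.006,-0.0005,0],[0,0,-4],1],[[-0.009,-0.001,0],[0,0,-6],1],[[-0.011,-0.001,0],[0,0,-7.5],1],[[-0.013,-0.001,0],[0,0,-9],1],[[-0.0145,-0.001,0],[0,0,-10],1],[[-0.0155,-0.001,0],[0,0,-10.8],1],[[-0.0165,-0.001,0],[0,0,-11.5],1]]}}

```text
t: 11.6
eef_pos: [0.507, -0.2577, 0.0857]
tcp_rot: [-0.0, 0.03, 1.0, -0.0]
contact_force: [-2.5, -2.9, 0.1]
finger_gap: -0.004
grasp_force: 1.2
```

```bash
python3 -c "
from h import *
go([(*contact(LH,p,.08,.020),.085,90+np.degrees(p)) for p in (1.5,1.53,1.557)])
from cell import read_camera
a=read_camera('scene')['frame'][:,:,::-1];cv2.imwrite('pics/s5.png',a)
"
```

```text
t 11.6 p [ 0.507  -0.2577  0.0857] yaw 176.6 F [-2.5 -2.9  0.1] zaxis [-0.001 -0.    -1.   ] q [ 0.99  0.64 -0.84  1.89  0.61  0.89  1.36]
[ 1.5 -0.5  0.7] turn 0.6
[-0.9 -1.1  0.7] turn -1.1
[-3.  -1.6  0.7] turn -2.6
```

Call:
{"fn": "arm_command", "kwargs": {"plan": [[[-0.0005,0,0],[0,0,-0.4],1],[[-0.001,0,0],[0,0,-0.8],1],[[-0.0015,0,0],[0,0,-1.2],1],[[-0.0015,0,0],[0,0,-1.2],1],[[-0.0015,0,0],[0,0,-1.2],1],[[-0.0015,0,0],[0,0,-1.2],1],[[-0.0015,0,0],[0,0,-1.2],1],[[-0.0015,0,0],[0,0,-1.2],1]]}}

```text
t: 12.45
eef_pos: [0.5088, -0.2575, 0.0858]
tcp_rot: [0.0, 0.02, 1.0, 0.0]
contact_force: [-1.9, -1.6, -0.2]
finger_gap: -0.0
grasp_force: 1.0
```

Call:
{"fn": "arm_command", "kwargs": {"plan": [[[0.006,0,0],[0,0,0],1],[[0.014,0,0],[0,0,0],1],[[0.022,0,0],[0,0,0],1],[[0.03,0,-0.03],[0,0,0],1],[[0.03,0,-0.07],[0,0,0],1],[[0.03,0,-0.12],[0,0,0],1],[[0.03,0.04,-0.14],[0,0,0],1],[[0.03,0.09,-0.14],[0,0,0],1]]}}

```text
t: 13.25
eef_pos: [0.484, -0.1677, 0.2291]
tcp_rot: [0.003, 0.023, 1.0, -0.001]
contact_force: [1.5, 0.5, -0.4]
finger_gap: 0.002
grasp_force: 0.0
```

```bash
python3 -c "
from h import *
go([(.35,-.45,.25,175)])
"
```

```text
t 13.25 p [ 0.484  -0.1677  0.2291] yaw 177.4 F [ 1.5  0.5 -0.4] zaxis [ 0.006 -0.003 -1.   ] q [ 1.06  0.38 -1.04  1.9   0.37  1.07  1.4 ]
[ 120.9 -288.1  -21. ] turn 2.4
```

Call:
{"fn": "arm_command", "kwargs": {"plan": [[[0.015,-0.036,-0.002],[0,0,5],1],[[0.03,-0.072,-0.005],[0,0,10],1],[[0.045,-0.108,-0.008],[0,0,15],1],[[0.06,-0.144,-0.01],[0,0,20],1],[[0.075,-0.18,-0.013],[0,0,25],1],[[0.09,-0.216,-0.015],[0,0,30],1],[[0.105,-0.252,-0.018],[0,0,35],1],[[0.12,-0.285,-0.02],[0,0,40],1]]}}

```text
t: 14.05
eef_pos: [0.3497, -0.4479, 0.2461]
tcp_rot: [0.0, 0.363, 0.932, -0.0]
contact_force: [1.1, -0.1, -0.2]
finger_gap: 0.001
grasp_force: 0.0
```

```bash
python3 -c "
from h import *
from cell import read_camera
a=read_camera('top')['frame'][:,:,::-1]; cv2.imwrite('pics/t6.png',a)
"
```

```text
(no output)
```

View pics/t6.png

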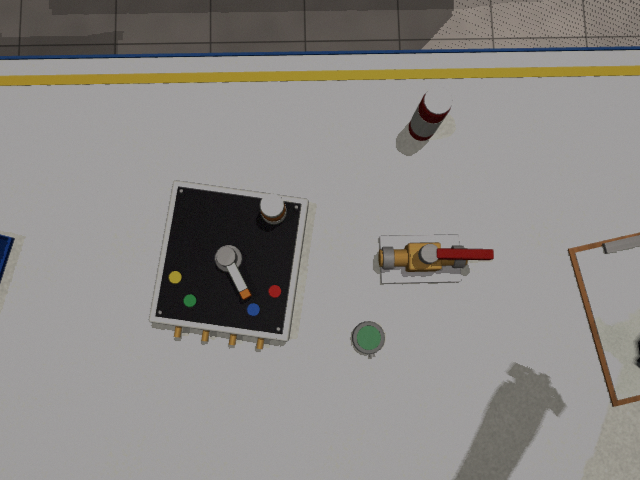

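The lever lies along the pipe, from (430,254) to (493,254). The jar, can and timer are at their starting pixels, and the pointer is still at the blue dot. One last numeric check of the lever angle.

```bash
python3 -c "
from h import *
for n,k in (('top0',(255,318,420,450)),('t6',(240,270,440,500))):
    im=cv2.imread(f'pics/{n}.png').astype(int);c=im[k[0]:k[1],k[2]:k[3]]
    ys,xs=np.nonzero((c[...,2]>90)&(c[...,2]>3*c[...,1]));l=cv2.fitLine(np.float32(np.c_[xs+k[2],ys+k[0]]),2,0,.01,.01).ravel()
    p=atz('top',l[2:]-20*l[:2],.102);q=atz('top',l[2:]+20*l[:2],.102);print(n,len(xs),ang((p-q)[:2]))
l=atz('top',(381,236),.01)-atz('top',(460,235),.01);print('valve psi',ang(l[:2])-np.pi/2)
"
```

```text
top0 479 0.07567382197709481
t6 457 1.5269936783451696
valve psi -0.008145528269936309
```

```bash
python3 -c "
from cell import manip; print(manip.finish_job())"
```

```text
the job is handed in; nothing more can be done
None
```

The job is handed in: the selector pointer is on the blue dot (about 0.61 rad measured against 0.6), and only then was the supply lever pushed to about 1.53 rad, above the 1.42 that counts as fully open, though I never felt it press on its stop. No force reading passed about 4 N, the jar, can and timer stand where they were, and the hand is clear.

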